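Inspect a coated test panel on the sloped rest and file it on edge

TASK

Pick up the long test panel that has a hanging hole near one end, lean it flat on the sloped rest with its foot on the ledge and the hole end uppermost, and let go of it there for inspection. Then take it again by the hole end and stand it upright, hole end up, fully down in the rack slot marked by the upright tab, centred across the rack and let go. Leave the other panels and everything else on the bench where they are.

Things in the scene. Friction and masses are not known exactly. Their poses are not given: they have to be found in the camera images.
- test_panel: flat aluminium panel, 90 long (x) x 60 wide (y) x 6 mm thick (z), 85 g, with an 8 mm hanging hole 33 mm from the middle towards +x. Origin in its middle (mid thickness). Starts flat on the worktop, z up. Too long for the gripper, it is pinched across the 60 mm width; the brass weight is so near one long edge that a finger fits only to one side of it.
- panel_rest: fixed steel rest; origin under the middle of its 96 x 64 x 8 mm foot. A back slab 38 wide (y), 55 mm long up the slope, rises at 45 deg towards +x: up-slope (0.707, 0, 0.707), outward normal (-0.707, 0, 0.707). At its lower end, 34 mm above the bench, a ledge of the same width stands out 11 mm. A leaning panel overhangs 35 mm at the top, 11 mm each side.
- rest_seat (a point): the place of the panel's middle when it leans on the rest with its lower end on the ledge: 45 mm up the slope from the ledge and 3 mm off the slab. Axes as panel_rest.
- panel_rack: fixed grey rack, origin under its middle, 60 deep (x) plus a 25 mm wide, 8 mm high step in front (-x), 159 long (y), 40 mm high. Five slots along x, open at top and ends, at y = -60, -30, 0, 30, 60 mm, each 11 mm wide, floor 8 mm above the bench. The end slots hold short panels; the middle three are empty.
- slot_tab: fixed upright steel tab, 14 wide, 44 mm tall, on the rack's front step in line with one of the three empty slots; origin at its underside, 43 mm in front (-x) of the rack's middle line. The other two empty slots have a low round stud there, 12 across, 5 mm high. Axes as panel_rack: the marked slot's middle is at x = +43 mm in this frame.
- plain_panel: panel of the same 90 x 60 x 6 mm without a hole, lying flat near the test panel's foot end; origin in its middle. Not to be moved.
- short_panel_1: 68 x 60 x 6 mm panel with a hole, standing on edge in one end slot of the rack, its top 76 mm above the bench; origin in its middle. Not to be moved.
- short_panel_2: the same in the other end slot.
- brass_weight: knobbed brass weight, 24 mm across, 38 mm high, close beside a long edge of the test panel; origin under its middle. Not to be moved.
- petri_dish: covered petri dish, 65 mm across, 16 mm high; origin under its middle. Not to be moved.
- marker: black marker pen lying on the bench, 126 x 12 x 13 mm, long along its y; origin under its middle. Not to be moved.
Mind the look-alikes: they are no part of the job. What is shaped like the test_panel but red is not meant.

How it is judged:
By the outcome, as a careful person would: the job done as asked, in the order asked, and still so for the second after the job is handed in, with the robot touching nothing.
It also fails if it takes over 48 s, if anything falls off the work surface, if the arm or the gripper's body presses on something with over 40 N, if the wrist force passes 120 N, or if a joint passes its speed limit or range.

ROBOT

A 6-joint arm with a two-finger parallel gripper is mounted at the origin on a cart in front of the work surface, level with it; the furniture and walls round the work are solid. World frame = base frame: x ahead of the robot, y to its left, z up, the work surface at z = 0. Lengths are in mm, angles in degrees, forces in N, time in s.
With the tool pointing down it reaches from about 300 to 850 mm from the base axis. Payload 4.2 kg.
Tool frame: the origin (TCP) lies midway between the tips of the shut fingers; the grasp point (between the pads) lies 19 mm behind it; z points along the fingers, y is the line along which they close (so a half turn about z gives the same grasp; the last joint's range is limited). The gripper opens to 91 mm and grips with 3 to 60 N. Pads are 32 mm wide; open, the fingers measure 118 mm over their backs; the gripper's body (76 mm by 178 mm) begins 60 mm behind the grasp point.
Start: joints at [68.01, 18.312, 89.639, -0, 72.044, -1.146], TCP at [204.604, 537.383, 213.976] pointing down, gripper open.
Joint ranges: [-177.97, 177.97], [-48.28, 115.42], [12.27, 149.76], [-77.06, 257.06], [2.81, 150.46], [-146.56, 146.56]. Speed limits (degrees/s): [147.25, 147.25, 180, 180, 180, 180].

INTERFACE

Orientations are given as [roll, pitch, yaw] about the fixed x, y, z axes, in that order (R = Rz(yaw) Ry(pitch) Rx(roll)).
In Python, from workcell import env gives the robot as it stands.
- The arm moves only by the tool send_rows, never from a script. Its argument "steps" is a list that holds one entry, the list of rows, each a list of 5 numbers: the shift along the tool's x, y, z scaled (see below), then the turn about the tool's z scaled (see below), then the opening, from 0 (shut) to 1 (fully open). In form: [[[dx, dy, dz, yaw, fingers], ...]]. A call has 1 to 5 rows; each row shifts and turns the commanded pose from where the row before left it, along the tool's axes as they then stand; what a row does not reach is not made up. The controller multiplies each number of a shift by 0.04 m and each number of a turn by 0.12 rad. A row lasts 1/12 s, in which the tool goes at most 41.7 mm and 7.16 degrees, less where a joint would pass 70% of its speed; a pose out of reach is approached as far as the arm can. A call with a number of a shift or a turn outside -1 to 1 is refused whole. A call with a gripper value outside its range is refused whole. The fingers move at their own pace and stop on an object; "squeeze" is the grip in N (left out, the last holds). Time passes only in rows, so rows that do not move let the fingers close. It gives the time, the measured TCP pose, the force, the opening and the grip force at its end, in the units of the state.
- env.state(): the state, without advancing time (a new reading comes with each control period).
- env.grab_frame(name): name is "scene" or "top" or "wrist"; returns a dict with "pixels" (480x640x3 uint8, red, green, blue), "depth" (480x640 float32, mm along the optical axis (not along the pixel's ray), 0 where there is no reading), "intrinsics" (3x3 intrinsics, pixels), "cam_to_world" (4x4, takes a point from camera to world coordinates). Camera axes: x right, y down, z forward; pixel columns grow to the right and rows downward; lengths in mm; the calibration is good to about 2 mm. A picture is of the moment at which its call begins.
- env.job_done(): hands the job in; it is judged then, once.
The state is a dict: "time_s": time; "qpos": joint angles; "qvel": joint speeds; "effort": joint torques, N m; "ee_pos": TCP position; "ee_rot": TCP orientation; "force": force on the tool from outside, world axes, zero at the start; "torque": the same for the moment, N m; "gripper_width": finger opening in mm; "gripper_force": force on a finger pad.
Only numpy, scipy, OpenCV 4.12 (cv2) and the standard library are available. Lean on these libraries where they do the work, as an engineer would, in place of code of your own. Each camera call takes 0.05 s, during which the arm holds its last target. There are 200 camera calls.

## Working session

There is one attempt and no reset: what is moved stays moved. The work goes in short steps, Python scripts to look and compute and a tool call to move; the robot and the scene stay as the last step left them, time stands still between calls to the robot, and variables do not carry over. Pictures are saved under pics/ and viewed, at most 10 in all, crops included, and the job is handed in when it is done.

Besides the shell and the picture viewer there is one more tool, called after "Emit:" as a command line: name --argument value ..., lists and objects as JSON in quotes. send_rows: Moves the arm, as the interface text tells. Shifts and turns lie within -1 to 1; 1 stands for 0.04 m of shift or 0.12 rad of turn. Its arguments: {"type":"object","properties":{"steps":{"type":"array"},"squeeze":{"type":"number"}},"required":["steps"]}

```bash
mkdir -p pics; cat > h.py <<'E'
import numpy as np, cv2
from workcell import env
def grab(n,save=None):
    f=env.grab_frame(n); np.savez(f'pics/{save or n}.npz',**f)
    cv2.imwrite(f'pics/{save or n}.png',f['pixels'][:,:,::-1]); return f
def world(f):
    K=f['intrinsics'];d=f['depth'];v,u=np.mgrid[:480,:640]
    P=np.stack([(u-K[0,2])/K[0,0]*d,(v-K[1,2])/K[1,1]*d,d,np.ones_like(d)],-1)
    return (P@f['cam_to_world'].T)[...,:3]
E
python3 - <<'E'
from h import *
for n in ('top','scene','wrist'):
    f=grab(n); print(n,f['cam_to_world'].round(2).tolist(),f['intrinsics'][0,0])
print(env.state())
E
```

```text
top [[0.03, -0.98, 0.18, 321.94], [-1.0, -0.03, -0.01, 6.38], [0.01, -0.18, -0.98, 1395.76], [0.0, 0.0, 0.0, 1.0]] 536.3675827702598
scene [[0.82, -0.3, 0.49, 4.91], [-0.57, -0.39, 0.72, -794.75], [-0.02, -0.87, -0.49, 638.94], [0.0, 0.0, 0.0, 1.0]] 478.3326311606496
wrist [[0.36, 0.91, 0.23, 139.69], [0.93, -0.35, -0.09, 562.21], [-0.0, 0.25, -0.97, 384.77], [0.0, 0.0, 0.0, 1.0]] 371.4145559822945
{'time_s': 0.15, 'qpos': array([ 6.80093677e+01,  1.83432295e+01,  8.96883152e+01, -1.68833100e-03,
        7.20422878e+01, -1.14544892e+00]), 'qvel': array([ 0.01530596, -0.1252847 , -0.1834721 , -0.04257146,  0.03491367,
       -0.1272653 ]), 'effort': array([ 6.74414832e-05, -4.12771761e+01, -2.32157779e+01,  7.25821336e-02,
        4.33713791e-02, -1.04152780e-04]), 'ee_pos': array([204.48148864, 537.03395412, 213.3271685 ]), 'ee_rot': array([-1.79926150e+02,  1.29141014e-04,  1.59155338e+02]), 'force': array([ 0.29042695,  0.51179866, -0.00768001]), 'torque': array([0.00875543, 0.01831121, 0.01969351]), 'gripper_force': 0.0, 'gripper_width': 91.10287291597304}
```

View pics/top.png

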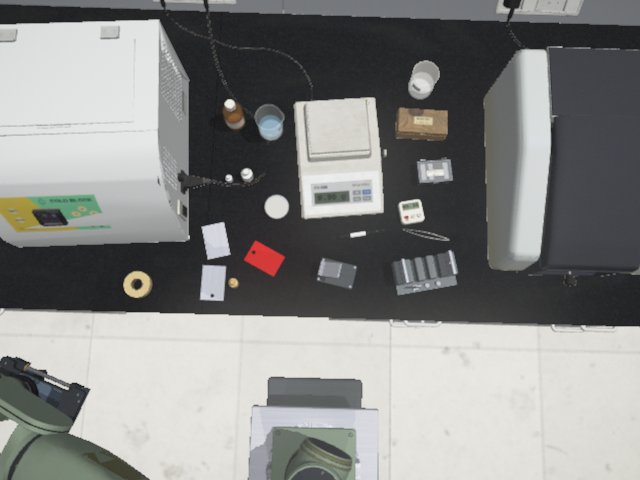

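View pics/scene.png

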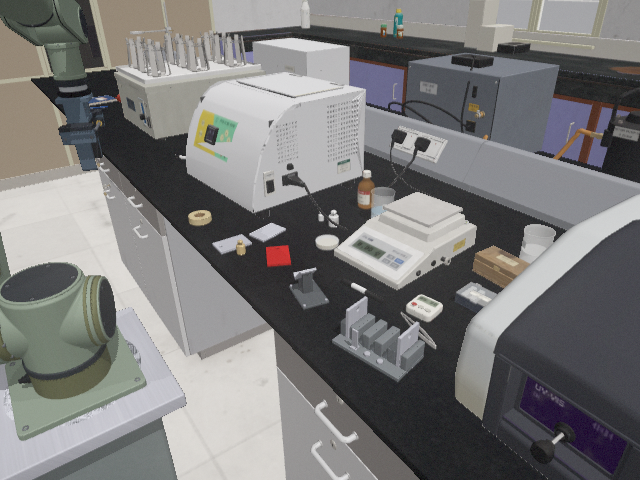

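```bash
python3 - <<'E'
from h import *
f=dict(np.load('pics/top.npz')); W=world(f)
a=cv2.resize(f['pixels'][215:305,190:270],None,fx=5,fy=5,interpolation=cv2.INTER_CUBIC)
b=cv2.resize(f['pixels'][245:300,310:465],None,fx=5,fy=5,interpolation=cv2.INTER_CUBIC)
g=dict(np.load('pics/scene.npz')); c=cv2.resize(g['pixels'][260:380,280:430],None,fx=2.6,fy=2.6,interpolation=cv2.INTER_CUBIC)
im=np.zeros((590,800,3),np.uint8); im[:275,:775]=b; im[275:275+312,:390]=c; a=cv2.resize(a,None,fx=.69,fy=.69); im[275:275+a.shape[0],400:400+a.shape[1]]=a
cv2.imwrite('pics/crop.png',im[:,:,::-1])
px=f['pixels'].astype(int)
for (u0,u1,v0,v1,n) in ((198,232,258,305,'test'),(198,232,216,262,'plain')):
    m=np.zeros((480,640),bool);m[v0:v1,u0:u1]=1
    m&=(px.min(2)>110)&(px.max(2)-px.min(2)<60)
    n_,l,s,ce=cv2.connectedComponentsWithStats(m.astype(np.uint8)); k=1+s[1:,4].argmax(); mm=l==k
    P=W[mm]; r=cv2.minAreaRect(P[:,:2].astype(np.float32)); print(n,s[k],r,np.median(P[:,2]))
    print(cv2.boxPoints(r).round(1).tolist())
for p in ((211,296),(233,283)): print(p,W[p[1],p[0]].round(1))
# heightmaps, rack & rest
for (u0,u1,v0,v1) in ((315,362,252,295),(388,462,245,300)):
    S=W[v0:v1:3,u0:u1:2,2]; print('\n'.join(' '.join('%3d'%x for x in r) for r in S))
E
```

```text
test [200 265  26  36 850] ((420.366455078125, 153.70159912109375), (339.5533142089844, 101.3480453491211), 72.87351989746094) 5.526782487065702
[[321.8999938964844, 6.400000095367432], [418.79998779296875, -23.5], [518.7999877929688, 301.0], [421.8999938964844, 330.8999938964844]]
plain [201 222  30  38 806] ((451.50653076171875, 175.83377075195312), (416.7673645019531, 91.188232421875), 40.25762939453125) 5.686017602920742
[[263.0, 76.0], [321.8999938964844, 6.400000095367432], [640.0, 275.70001220703125], [581.0999755859375, 345.29998779296875]]
(211, 296) [422.7 277.9   2.1]
(233, 283) [454.2 216.9  41.5]
  0  -2  -1  -5  -1   1   0   5  -5  -1  -2   4  -7   0   7   1   0   0  -1   2   1  -2  -3  -1
 -5  -4  -4   0   0  -3   0   0   4   0   0   0   3   0   0   2  -2  -1  -2   4   0  -4   1   0
 -4  -3  -1   2   5   0  -3   0   4   3   3   1  -1   0  -2  -8  -2   0  -4  -3  -1   0   2   0
  4  -1  -4   4  35   6   7  10   4   3   4   3   0   0  -1   1   0  -3   6  -1  -4   0   0   2
 -2   1  -4  37  33  36  40  40  47  55  56  70  71  65   6   6  11   0   2   0   2   0  -1   1
 -2
[... 3072 characters left out ...]
  4   7   4  28  44  38  12  10  11   9   9   7 1395   8   3   6   3   4   8  -3   1   1  -2  -3  -5   2   0
  5   6   0  -7  -5   6   6   7   7   7   5   5  11  13  10   8   1   4   2   9   5   0   0  -2   1  -2  -3  -4   1   0  -1  -1  -1  -6   0   0  -1
 -1  -5   0   0  -1   9   3   3   4   9   6   4   0  -1  -6   0   1   3  -2   7  -1   0  -3  -2   0   0  -3  -3  -4  -1   0   1  -1   0   1   1  -2
  1   0   4   1   2  -2   0   2   0  -3  -3   0   0   0   3   4   3   3  -6   2   1  -5  -5   6  -2  -5   0  -5   1  -6  -5  -2   0  -2  -4   0  -6
 -3  -1   0   4   0   2   1   0  -2   1  -1   0   6   2   0  -4   0   0  -5   4   0   0  -2   0  -1  -5  -1   0  -1   0   0  -1  -1  -6  -8  -5  -2
```

View pics/crop.png

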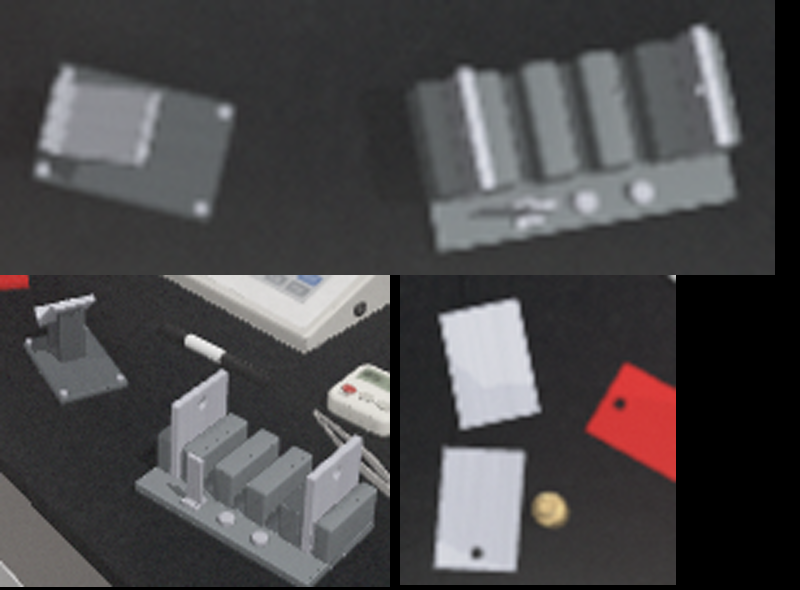

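```bash
cat >> h.py <<'E'
def ray(f,u,v,z):
    K=f['intrinsics'];T=f['cam_to_world'];d=T[:3,:3]@[(u-K[0,2])/K[0,0],(v-K[1,2])/K[1,1],1]
    return (T[:3,3]+d*(z-T[2,3])/d[2])[:2]
def proj(f,P):
    T=f['cam_to_world'];p=(np.asarray(P)-T[:3,3])@T[:3,:3];p=p/p[...,2:]@f['intrinsics'].T;return p[...,:2]
def panel(f,box,z=6):
    px=f['pixels'].astype(int);m=np.zeros((480,640),bool);u0,u1,v0,v1=box;m[v0:v1,u0:u1]=1
    m&=(px.min(2)>110)&(px.max(2)-px.min(2)<60)
    _,l,s,_=cv2.connectedComponentsWithStats(m.astype(np.uint8));mm=l==1+s[1:,4].argmax()
    c=cv2.findContours(mm.astype(np.uint8),0,2)[0];c=max(c,key=len)[:,0]
    return cv2.minAreaRect(np.array([ray(f,u,v,z) for u,v in c],np.float32))
E
python3 - <<'E'
from h import *
f=dict(np.load('pics/top.npz'));W=world(f)
for b in ((198,232,258,305),(198,232,216,262)):
    r=panel(f,b); print(r, cv2.boxPoints(r).round(1).tolist())
print('hole',ray(f,211.2,295.6,4),'weight',ray(f,233,282.5,38))
cr=lambda x,y:(310+(x-2)/5,245+(y-2)/5)
c=[ray(f,*cr(*p),9) for p in ((225,112),(202,208),(42,170))]
print('rest studs',np.round(c,1).tolist(),'ctr',(c[0]+c[2])/2)
s=[ray(f,*cr(*p),13) for p in ((587,202),(642,190))]; print('rack studs',np.round(s,1).tolist())
m=np.zeros((480,640),bool);m[240:300,388:465]=1;d=f['depth']>0
for lo,hi in((28,48),(60,85)):
  q=m&d&(W[...,2]>lo)&(W[...,2]<hi);print(lo,cv2.minAreaRect(W[q][:,:2].astype(np.float32)))
m[:]=0;m[250:285,312:348]=1;q=m&d&(W[...,2]>25)&(W[...,2]<80);P=W[q]
A=np.c_[P[:,:2],np.ones(len(P))];k=np.linalg.lstsq(A[P[:,2]<200],P[:,2],rcond=None)[0];print('slope',k,np.hypot(*k[:2]),np.degrees(np.arctan2(k[1],k[0])),cv2.minAreaRect(P[:,:2].astype(np.float32)))
E
```

```text
((457.69879150390625, 275.22308349609375), (62.30222702026367, 92.19164276123047), 89.12336730957031) [[411.1000061035156, 244.8000030517578], [503.29998779296875, 243.39999389648438], [504.29998779296875, 305.70001220703125], [412.1000061035156, 307.1000061035156]]
((569.0811157226562, 274.9850769042969), (91.53282928466797, 61.55046844482422), 14.403733253479004) [[517.0999755859375, 293.3999938964844], [532.4000244140625, 233.8000030517578], [621.0999755859375, 256.6000061035156], [605.7999877929688, 316.20001220703125]]
hole [423.64281408 277.07490952] weight [455.81834591 217.51478226]
rest studs [[508.3, -92.0], [457.9, -80.9], [475.2, 2.5]] ctr [491.78442118 -44.74261334]
rack studs [[466.4, -280.0], [473.5, -308.6]]
28 ((500.25482177734375, -273.2454833984375), (74.47503662109375, 160.0146942138672), 11.575068473815918)
60 ((506.9247741699219, -271.5423889160156), (59.59077072143555, 128.43711853027344), 11.565852165222168)
slope [ -0.15965095  -0.76238766 109.84264776] 0.7789244994715175 -101.82735167344043 ((494.7962341308594, -26.57853126525879), (53.05939865112305, 38.245487213134766), 77.97488403320312)
```

Emit:
send_rows --steps '[[[0, 0, 0, 1, 1], [0, 0, 0, 1, 1], [0, 0, 0, 1, 1], [0, 0, 0, 1, 1], [0, 0, 0, 1, 1]]]' --squeeze 3

```text
time_s: 0.57
ee_pos: [204.5, 537.2, 213.6]
ee_rot: [-180.0, 0.0, 124.4]
force: [0.1, -1.5, -0.4]
gripper_width: 91.3
gripper_force: 0.0
```

Emit:
send_rows --steps '[[[0, 0, 0, 1, 1], [0, 0, 0, 1, 1], [0, 0, 0, 1, 1], [0, 0, 0, 1, 1], [0, 0, 0, 1, 1]]]'

```text
time_s: 0.98
ee_pos: [204.5, 537.2, 213.6]
ee_rot: [-180.0, 0.0, 90.1]
force: [0.2, 0.0, -0.4]
gripper_width: 91.3
gripper_force: 0.0
```

Emit:
send_rows --steps '[[[0, 0, 0, 1, 1], [0, 0, 0, 1, 1], [0, 0, 0, 1, 1], [0, 0, 0, 1, 1], [0, 0, 0, 1, 1]]]'

```text
time_s: 1.4
ee_pos: [204.5, 537.2, 213.6]
ee_rot: [180.0, 0.0, 55.7]
force: [0.5, 0.2, -0.6]
gripper_width: 90.9
gripper_force: 0.0
```

Emit:
send_rows --steps '[[[0, 0, 0, 1, 1], [0, 0, 0, 1, 1], [0, 0, 0, 1, 1], [0, 0, 0, 1, 1], [0, 0, 0, 1, 1]]]'

```text
time_s: 1.82
ee_pos: [204.5, 537.1, 213.6]
ee_rot: [180.0, 0.0, 21.3]
force: [0.1, -0.1, -0.2]
gripper_width: 91.2
gripper_force: 0.0
```

Emit:
send_rows --steps '[[[0, 0, 0, 1, 1], [0, 0, 0, 1, 1], [0, 0, 0, 1, 1], [0, 0, 0, 0.3, 1], [0, 0, 0, 0, 1]]]'

```text
time_s: 2.23
ee_pos: [247.1, 514.2, 210.2]
ee_rot: [-178.0, 3.3, 3.2]
force: [0.5, -0.2, -0.3]
gripper_width: 91.1
gripper_force: 0.0
```

Emit:
send_rows --steps '[[[0.6, 0.72, 0, 0, 1], [0.6, 0.72, 0, 0, 1], [0.6, 0.72, 0, 0, 1], [0.6, 0.72, 0, 0, 1], [0.6, 0.72, 0, 0, 1]]]'

```text
time_s: 2.65
ee_pos: [373.4, 378.3, 198.7]
ee_rot: [-177.9, 3.3, 3.5]
force: [1.0, 1.1, 0.0]
gripper_width: 91.0
gripper_force: 0.0
```

Emit:
send_rows --steps '[[[0.6, 0.72, 0, 0, 1], [0.6, 0.72, 0, 0, 1], [0.6, 0.72, 0, 0, 1], [0.6, 0.72, 0, 0, 1], [0, 0, 0, 0, 1]]]'

```text
time_s: 3.07
ee_pos: [478.9, 266.0, 188.5]
ee_rot: [-178.1, 3.2, 3.1]
force: [-1.2, -0.5, 0.2]
gripper_width: 91.5
gripper_force: 0.0
```

Emit:
send_rows --steps '[[[0, 0, 0.9, 0, 1], [0, 0, 0.9, 0, 1], [0, 0, 0, 0, 1]]]'

```text
time_s: 3.32
ee_pos: [466.2, 270.5, 111.6]
ee_rot: [-178.2, 4.0, 3.4]
force: [-1.4, -0.8, -0.6]
gripper_width: 91.2
gripper_force: 0.0
```

```bash
python3 - <<'E'
from h import *
f=grab('wrist','w1'); print(env.state()['ee_pos'],env.state()['ee_rot'])
print(proj(f,[[457.7,275.2,6],[423.6,277,6],[455.8,217.5,38],[420,276,6]]).round())
E
```

```text
[468.15075259 271.49336006 114.60220186] [-178.11486018    3.71173097    3.42407109]
[[317. 237.]
 [313. 278.]
 [399. 260.]
 [314. 282.]]
```

View pics/w1.png

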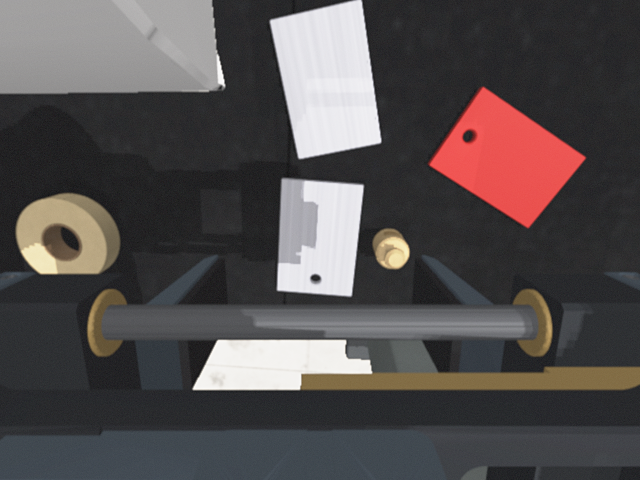

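```bash
cat >> h.py <<'E'
from scipy.spatial.transform import Rotation as Ro
def tz():
    s=env.state();return Ro.from_euler('xyz',s['ee_rot'],degrees=True).as_matrix(),s
def plan(target,n,yaw=0.,R=None,p=None):
    "n rows to world point target, turning yaw (command units) each row, printed in rounded commands"
    R0,s=tz();R=R0 if R is None else R;p=s['ee_pos'] if p is None else np.array(p)
    d=(np.array(target)-p)/n
    for i in range(n):
        c=(R.T@d/40).round(2);print(c.tolist());R=R@Ro.from_rotvec([0,0,yaw*.12]).as_matrix()
    return R
E
python3 - <<'E'
from h import *
R,s=tz();print(R.round(4).tolist(),s['ee_pos'],s['qpos'].round(1),np.degrees(np.arctan2(R[1,2],R[0,2])),np.degrees(np.arccos(-R[2,2])))
plan([313,482,214],10,-1)
E
```

```text
[[0.9961, 0.0576, -0.0666], [0.0596, -0.9978, 0.029], [-0.0647, -0.0328, -0.9974]] [468.15075259 271.49336006 114.60220186] [ 26.9  21.3 100.6   3.7  60.7 111.7] 156.4741096519208 4.162418267268233
[-0.37, -0.56, -0.21]
[-0.3, -0.6, -0.21]
[-0.23, -0.63, -0.21]
[-0.15, -0.65, -0.21]
[-0.07, -0.66, -0.21]
[0.01, -0.67, -0.21]
[0.09, -0.66, -0.21]
[0.17, -0.65, -0.21]
[0.24, -0.62, -0.21]
[0.32, -0.59, -0.21]
```

```bash
python3 -c "
from h import *
plan([254,516,214],10,-1)"
```

```text
[-0.51, -0.65, -0.19]
[-0.43, -0.71, -0.19]
[-0.34, -0.75, -0.19]
[-0.25, -0.79, -0.19]
[-0.16, -0.81, -0.19]
[-0.06, -0.83, -0.19]
[0.04, -0.83, -0.19]
[0.14, -0.82, -0.19]
[0.24, -0.79, -0.19]
[0.33, -0.76, -0.19]
```

Emit:
send_rows --steps '[[[-0.51, -0.65, -0.19, -1, 1], [-0.43, -0.71, -0.19, -1, 1], [-0.34, -0.75, -0.19, -1, 1], [-0.25, -0.79, -0.19, -1, 1], [-0.16, -0.81, -0.19, -1, 1]]]'

```text
time_s: 3.78
ee_pos: [363.4, 396.8, 169.0]
ee_rot: [-176.4, 1.3, 38.1]
force: [1.0, 0.9, -0.7]
gripper_width: 91.1
gripper_force: 0.0
```

Emit:
send_rows --steps '[[[-0.06, -0.83, -0.19, -1, 1], [0.04, -0.83, -0.19, -1, 1], [0.14, -0.82, -0.19, -1, 1], [0.24, -0.79, -0.19, -1, 1], [0.33, -0.76, -0.19, -1, 1]]]'

```text
time_s: 4.2
ee_pos: [254.6, 519.1, 217.8]
ee_rot: [-176.3, -1.0, 72.5]
force: [0.2, -0.1, -0.7]
gripper_width: 91.5
gripper_force: 0.0
```

Emit:
send_rows --steps '[[[0, 0, 0, -1, 1], [0, 0, 0, -1, 1], [0, 0, 0, -1, 1], [0, 0, 0, -1, 1], [0, 0, 0, -1, 1]]]'

```text
time_s: 4.62
ee_pos: [255.7, 518.2, 217.1]
ee_rot: [-177.5, -2.9, 106.8]
force: [0.2, -0.3, 0.5]
gripper_width: 91.2
gripper_force: 0.0
```

Emit:
send_rows --steps '[[[0, 0, 0, -1, 1], [0, 0, 0, -1, 1], [0, 0, 0, -1, 1], [0, 0, 0, -1, 1], [0, 0, 0, -1, 1]]]'

```text
time_s: 5.03
ee_pos: [255.8, 518.1, 217.1]
ee_rot: [-179.6, -3.8, 141.2]
force: [-0.2, 0.8, 0.0]
gripper_width: 91.2
gripper_force: 0.0
```

Emit:
send_rows --steps '[[[0, 0, 0, -1, 1], [0, 0, 0, -1, 1], [0, 0, 0, -1, 1], [0, 0, 0, -1, 1], [0, 0, 0, -1, 1]]]'

```text
time_s: 5.45
ee_pos: [255.9, 518.1, 217.1]
ee_rot: [178.2, -3.4, 175.7]
force: [-0.5, 0.1, 0.2]
gripper_width: 91.2
gripper_force: 0.0
```

Emit:
send_rows --steps '[[[0, 0, 0, -1, 1], [0, 0, 0, -1, 1], [0, 0, 0, -1, 1], [0, 0, 0, -1, 1], [0, 0, 0, -1, 1]]]'

```text
time_s: 5.87
ee_pos: [255.9, 518.1, 217.1]
ee_rot: [176.6, -1.8, -150.0]
force: [-0.4, 0.1, 1.1]
gripper_width: 91.3
gripper_force: 0.0
```

Emit:
send_rows --steps '[[[0, 0, 0, -1, 1], [0, 0, 0, -1, 1], [0, 0, 0, -1, 1], [0, 0, 0, -1, 1], [0, 0, 0, -1, 1]]]'

```text
time_s: 6.28
ee_pos: [255.9, 518.1, 217.1]
ee_rot: [176.2, 0.5, -115.6]
force: [0.0, 0.1, -0.0]
gripper_width: 91.5
gripper_force: 0.0
```

Emit:
send_rows --steps '[[[0, 0, 0, -1, 1], [0, 0, 0, -1, 1], [0, 0, 0, -1, 1], [0, 0, 0, -1, 1], [0, 0, 0, -1, 1]]]'

```text
time_s: 6.7
ee_pos: [255.9, 518.1, 217.1]
ee_rot: [177.1, 2.5, -81.3]
force: [0.7, 0.1, -0.1]
gripper_width: 91.1
gripper_force: 0.0
```

```bash
python3 -c "
from h import *
R,s=tz();print(s['ee_pos'],s['qpos'].round(1),s['ee_rot'],np.degrees(np.arctan2(R[1,2],R[0,2])),np.degrees(np.arccos(-R[2,2])))"
```

```text
[255.8656206  518.09025911 217.14109718] [  60.3   18.3   89.3    4.1   72.3 -129.7] [177.08163988   2.54820743 -81.31379422] 147.5938285956872 3.8735732532553615
```

Emit:
send_rows --steps '[[[0, 0, 0, -1, 1], [0, 0, 0, -1, 1], [0, 0, 0, -0.2, 1], [0, 0, 0, -1, 1], [0, 0, 0, 0, 1]]]'

```text
time_s: 7.12
ee_pos: [238.2, 527.3, 217.5]
ee_rot: [178.9, 2.2, -61.3]
force: [0.1, -0.7, -0.2]
gripper_width: 91.4
gripper_force: 0.0
```

```bash
cat >> h.py <<'E'
def tilt():
    R,s=tz();print(s['ee_pos'].round(1),s['qpos'].round(1),s['ee_rot'].round(1),'tilt dir %.1f amt %.2f'%(np.degrees(np.arctan2(R[1,2],R[0,2])),np.degrees(np.arccos(-R[2,2]))))
E
python3 -c "
from h import *
tilt()"
```

```text
[238.2 527.3 217.5] [  63.1   18.3   89.2    2.6   72.2 -146.4] [178.9   2.2 -61.3] tilt dir 145.7 amt 2.48
```

Emit:
send_rows --steps '[[[0, 0, 0, -1, 1], [0, 0, 0, -0.5, 1], [0, 0, 0, 0, 1]]]'

```text
time_s: 7.37
ee_pos: [202.4, 541.6, 216.5]
ee_rot: [-179.2, -0.4, -54.6]
force: [0.2, 0.2, 0.5]
gripper_width: 91.2
gripper_force: 0.0
```

```bash
python3 -c "
from h import *
tilt()"
```

```text
[202.4 541.6 216.5] [  68.8   18.3   89.3   -0.8   71.9 -146.4] [-179.2   -0.4  -54.6] tilt dir 9.8 amt 0.89
```

Emit:
send_rows --steps '[[[0, 0, 0, 1, 1], [0, 0, 0, 1, 1], [0, 0, 0, 1, 1], [0, 0, 0, 1, 1], [0, 0, 0, 1, 1]]]'

```text
time_s: 7.78
ee_pos: [205.7, 540.1, 216.2]
ee_rot: [-179.1, 0.1, -89.6]
force: [0.3, 0.4, -0.3]
gripper_width: 91.2
gripper_force: 0.0
```

Emit:
send_rows --steps '[[[0, 0, 0, 1, 1], [0, 0, 0, 1, 1], [0, 0, 0, 1, 1], [0, 0, 0, 1, 1], [0, 0, 0, 1, 1]]]'

```text
time_s: 8.2
ee_pos: [205.8, 540.1, 216.2]
ee_rot: [-179.3, 0.6, -123.9]
force: [-0.0, -0.3, -0.1]
gripper_width: 91.4
gripper_force: 0.0
```

Emit:
send_rows --steps '[[[0, 0, 0, 1, 1], [0, 0, 0, 1, 1], [0, 0, 0, 1, 1], [0, 0, 0, 1, 1], [0, 0, 0, 1, 1]]]'

```text
time_s: 8.62
ee_pos: [205.8, 540.1, 216.2]
ee_rot: [-179.7, 0.9, -158.3]
force: [-0.4, -0.0, 0.1]
gripper_width: 91.4
gripper_force: 0.0
```

Emit:
send_rows --steps '[[[0, 0, 0, 1, 1], [0, 0, 0, 1, 1], [0, 0, 0, 1, 1], [0, 0, 0, 1, 1], [0, 0, 0, 1, 1]]]'

```text
time_s: 9.03
ee_pos: [205.8, 540.1, 216.2]
ee_rot: [179.7, 0.9, 167.3]
force: [0.1, -0.2, -0.1]
gripper_width: 91.0
gripper_force: 0.0
```

```bash
python3 - <<'E'
from h import *
f=dict(np.load('pics/w1.npz'))
g=cv2.cvtColor(f['pixels'],cv2.COLOR_RGB2GRAY)
c=np.array([[282,178],[364,184],[352,296],[277,290]],np.float32).reshape(-1,1,2)
c=cv2.cornerSubPix(g,c,(5,5),(-1,-1),(3,30,.01))[:,0]
P=np.array([ray(f,u,v,6) for u,v in c]);print(c.tolist(),P.round(1).tolist(),'ctr',P.mean(0),'sides',np.linalg.norm(P-np.roll(P,1,0),axis=1))
a=(P[0]+P[1]-P[2]-P[3])/2;print('foot dir',np.degrees(np.arctan2(a[1],a[0])),'hole',ray(f,316,279,6),'weight top',ray(f,397,260,38))
tilt();t=P.mean(0)-40*a/np.linalg.norm(a);print('grasp',t)
plan([*t,140],10,1)
E
```

```text
[[281.3185729980469, 177.7566375732422], [363.2641296386719, 184.44297790527344], [351.12054443359375, 296.0144348144531], [276.5003356933594, 290.1994934082031]] [[501.9, 304.1], [500.7, 243.8], [409.4, 245.1], [410.3, 305.9]] ctr [455.57870647 274.72527294] sides [91.63465166 60.3464987  91.2846672  60.76634505]
foot dir -0.9715449377840575 hole [422.48987022 274.36957699] weight top [455.48317438 218.88581131]
[205.8 540.1 216.2] [68.5 18.3 89.3 -0.9 71.9 -8.6] [179.7   0.9 167.3] tilt dir 5.6 amt 0.92
grasp [415.5844569  275.40350676]
[-0.65, -0.53, 0.2]
[-0.71, -0.45, 0.2]
[-0.76, -0.36, 0.2]
[-0.8, -0.27, 0.2]
[-0.83, -0.17, 0.2]
[-0.84, -0.07, 0.2]
[-0.84, 0.03, 0.2]
[-0.83, 0.13, 0.2]
[-0.81, 0.23, 0.2]
[-0.78, 0.33, 0.2]
```

Emit:
send_rows --steps '[[[-0.65, -0.53, 0.2, 1, 1], [-0.71, -0.45, 0.2, 1, 1], [-0.76, -0.36, 0.2, 1, 1], [-0.8, -0.27, 0.2, 1, 1], [-0.83, -0.17, 0.2, 1, 1]]]'

```text
time_s: 9.45
ee_pos: [312.2, 407.2, 177.5]
ee_rot: [179.2, 0.6, 133.0]
force: [-0.1, -0.0, 0.2]
gripper_width: 91.2
gripper_force: 0.0
```

Emit:
send_rows --steps '[[[-0.84, -0.07, 0.2, 1, 1], [-0.84, 0.03, 0.2, 1, 1], [-0.83, 0.13, 0.2, 1, 1], [-0.81, 0.23, 0.2, 1, 1], [-0.78, 0.33, 0.2, 1, 1]]]'

```text
time_s: 9.87
ee_pos: [418.3, 275.4, 139.1]
ee_rot: [179.0, 0.1, 98.6]
force: [0.8, -0.2, -0.2]
gripper_width: 91.3
gripper_force: 0.0
```

Emit:
send_rows --steps '[[[0, 0, 0, 1, 1], [0, 0, 0, 1, 1], [0, 0, 0, 1, 1], [0, 0, 0, 1, 1], [0, 0, 0, 1, 1]]]'

```text
time_s: 10.28
ee_pos: [417.6, 276.6, 139.3]
ee_rot: [179.2, -0.5, 64.1]
force: [0.2, -0.4, -1.5]
gripper_width: 91.6
gripper_force: 0.0
```

Emit:
send_rows --steps '[[[0, 0, 0, 1, 0.85], [0, 0, 0, 1, 0.85], [0, 0, 0, 1, 0.85], [0, 0, 0, 1, 0.85], [0, 0, 0, 1, 0.85]]]'

```text
time_s: 10.7
ee_pos: [417.5, 276.8, 139.3]
ee_rot: [179.6, -0.9, 29.8]
force: [0.5, 0.5, -0.3]
gripper_width: 77.6
gripper_force: 0.0
```

Emit:
send_rows --steps '[[[0, 0, 0, 1, 0.85], [0, 0, 0, 1, 0.85], [0, 0, 0, 1, 0.85], [0, 0, 0, 1, 0.85], [0, 0, 0, 0.5, 0.85]]]'

```text
time_s: 11.12
ee_pos: [417.5, 276.7, 139.3]
ee_rot: [-179.9, -1.0, -1.1]
force: [0.6, -0.4, -0.0]
gripper_width: 77.7
gripper_force: 0.0
```

```bash
python3 - <<'E'
from h import *
tilt();R=plan([415.6,275.4,12],4)
E
```

```text
[417.5 276.7 139.3] [ 32.5  14.9 106.3  -0.5  58.  123.9] [-179.9   -1.    -1.1] tilt dir 3.7 amt 0.96
[-0.03, 0.01, 0.8]
[-0.03, 0.01, 0.8]
[-0.03, 0.01, 0.8]
[-0.03, 0.01, 0.8]
```

Emit:
send_rows --steps '[[[-0.05, 0.02, 0.9, 0, 0.85], [-0.05, 0.01, 0.9, 0, 0.85], [-0.02, 0.01, 0.9, 0, 0.85], [0, 0, 0.5, 0, 0.85], [0, 0, 0.22, 0, 0.85]]]'

```text
time_s: 11.53
ee_pos: [412.9, 274.1, 0.0]
ee_rot: [179.9, -0.6, -0.8]
force: [-22.3, -18.0, 93.4]
gripper_width: 77.6
gripper_force: 47.2
```

Emit:
send_rows --steps '[[[0, 0, 0, 0, 0.85], [0, 0, 0, 0, 0.3], [0, 0, 0, 0, 0.3], [0, 0, 0, 0, 0.3], [0, 0, 0, 0, 0.3]]]' --squeeze 4

```text
time_s: 11.95
ee_pos: [414.9, 275.8, 2.3]
ee_rot: [-179.9, -1.0, -0.7]
force: [1.6, -1.1, 3.9]
gripper_width: 60.0
gripper_force: 4.0
```

Emit:
send_rows --steps '[[[0, 0, 0, 0, 0.3], [0, 0, 0, 0, 0.3], [0, 0, 0, 0, 0.3]]]'

```text
time_s: 12.2
ee_pos: [414.8, 275.8, 2.2]
ee_rot: [-179.9, -1.0, -0.6]
force: [1.0, -0.9, 5.2]
gripper_width: 59.7
gripper_force: 4.0
```

Emit:
send_rows --steps '[[[0, 0, -0.2, 0, 0.3], [0, 0, -0.4, 0, 0.3], [0, 0, -0.6, 0, 0.3], [0, 0, -0.7, 0, 0.3], [0, 0, -0.7, 0, 0.3]]]'

```text
time_s: 12.62
ee_pos: [411.4, 275.0, 106.3]
ee_rot: [180.0, -0.8, -0.6]
force: [0.7, 0.7, -0.8]
gripper_width: 59.8
gripper_force: 4.0
```

Emit:
send_rows --steps '[[[0, 0, -0.7, 0, 0.3], [0, 0, -0.5, 0, 0.3], [0, 0, -0.2, 0, 0.3], [0, 0, 0, 0, 0.3]]]'

```text
time_s: 12.95
ee_pos: [412.1, 276.0, 163.2]
ee_rot: [-179.8, -1.1, -0.6]
force: [0.1, 0.6, -1.1]
gripper_width: 59.6
gripper_force: 4.0
```

```bash
python3 - <<'E'
from h import *
f=grab('wrist','w2');g=grab('scene','s2')
c=cv2.resize(g['pixels'][150:290,180:330],None,fx=2.6,fy=2.6,interpolation=cv2.INTER_CUBIC)
im=np.zeros((480,800,3),np.uint8);im[:364,:390]=c;im[:360,400:]=cv2.resize(f['pixels'],(480,360))[:,40:440]
cv2.imwrite('pics/c2.png',im[:,:,::-1])
E
```

```text
(no output)
```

View pics/c2.png

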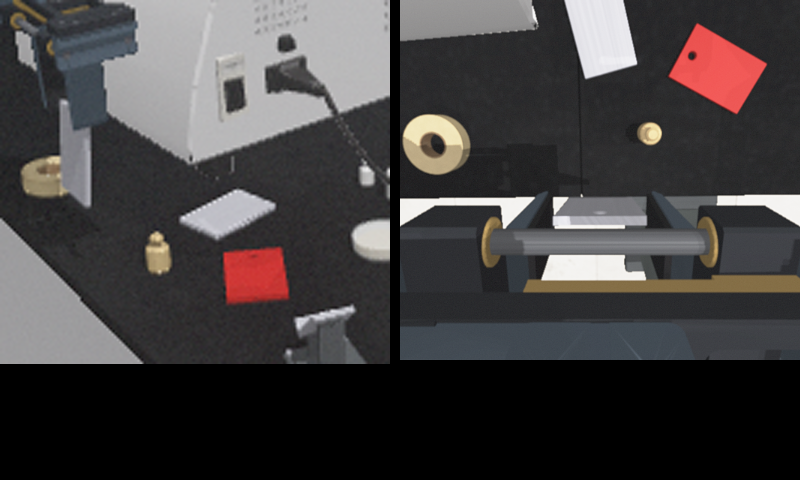

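```bash
python3 - <<'E'
from h import *
tilt();R=plan([481,-94,200],14,-.82)
E
```

```text
[410.7 275.  160.4] [ 32.8  13.2 105.1  -0.5  61.  123.7] [180.   -0.8  -0.6] tilt dir -2.7 amt 0.79
[0.13, 0.66, -0.07]
[0.07, 0.67, -0.07]
[0.0, 0.67, -0.07]
[-0.06, 0.67, -0.07]
[-0.13, 0.66, -0.07]
[-0.19, 0.64, -0.07]
[-0.25, 0.62, -0.07]
[-0.31, 0.59, -0.07]
[-0.37, 0.56, -0.07]
[-0.42, 0.52, -0.07]
[-0.47, 0.48, -0.07]
[-0.52, 0.43, -0.07]
[-0.56, 0.37, -0.07]
[-0.59, 0.32, -0.07]
```

Emit:
send_rows --steps '[[[0.13, 0.66, -0.07, -0.82, 0.3], [0.07, 0.67, -0.07, -0.82, 0.3], [0, 0.67, -0.07, -0.82, 0.3], [-0.06, 0.67, -0.07, -0.82, 0.3], [-0.13, 0.66, -0.07, -0.82, 0.3]]]'

```text
time_s: 13.47
ee_pos: [435.3, 141.8, 173.7]
ee_rot: [179.7, -0.5, 27.9]
force: [0.7, 1.0, -0.8]
gripper_width: 59.4
gripper_force: 4.0
```

Emit:
send_rows --steps '[[[-0.19, 0.64, -0.07, -0.82, 0.3], [-0.25, 0.62, -0.07, -0.82, 0.3], [-0.31, 0.59, -0.07, -0.82, 0.3], [-0.37, 0.56, -0.07, -0.82, 0.3], [-0.42, 0.52, -0.07, -0.82, 0.3]]]'

```text
time_s: 13.88
ee_pos: [460.8, 10.9, 188.1]
ee_rot: [179.5, -0.4, 56.0]
force: [0.8, 0.9, -1.3]
gripper_width: 59.8
gripper_force: 4.0
```

Emit:
send_rows --steps '[[[-0.47, 0.48, -0.07, -0.82, 0.3], [-0.52, 0.43, -0.07, -0.82, 0.3], [-0.56, 0.37, -0.07, -0.82, 0.3], [-0.59, 0.32, -0.07, -0.82, 0.3], [0, 0, 0, 0, 0.3]]]'

```text
time_s: 14.3
ee_pos: [482.6, -97.3, 199.9]
ee_rot: [179.2, -0.1, 78.3]
force: [0.1, 0.4, -1.6]
gripper_width: 59.7
gripper_force: 4.0
```

```bash
python3 - <<'E'
from h import *
f=grab('wrist','w3');grab('top','t3');tilt()
E
```

```text
[481.4 -93.9 199.6] [-12.5  11.  102.    0.3  66.4  -0.8] [179.4  -0.2  78.1] tilt dir 8.6 amt 0.66
```

View pics/w3.png

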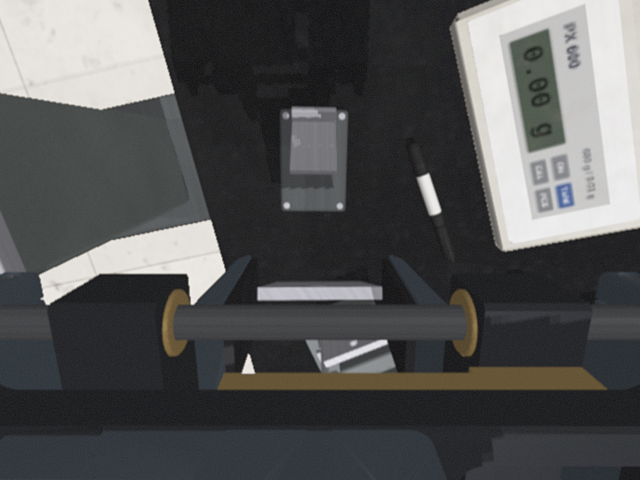

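```bash
python3 - <<'E'
from h import *
f=dict(np.load('pics/w3.npz'));W=world(f);g=cv2.cvtColor(f['pixels'],cv2.COLOR_RGB2GRAY)
c=np.array([[281,108],[349,110],[346,211],[281,211]],np.float32).reshape(-1,1,2)
c=cv2.cornerSubPix(g,c,(4,4),(-1,-1),(3,30,.01))[:,0];print(c.round(1).tolist())
P=np.array([ray(f,u,v,8) for u,v in c]);print(P.round(1).tolist(),'ctr',P.mean(0),np.linalg.norm(P-np.roll(P,1,0),axis=1))
a=P[2]+P[3]-P[0]-P[1];print('rest x dir',np.degrees(np.arctan2(a[1],a[0])))
S=W[122:168,296:332].reshape(-1,3);S=S[(S[:,2]>20)&(S[:,2]<90)]
k=np.linalg.lstsq(np.c_[S[:,:2],np.ones(len(S))],S[:,2],rcond=None)[0];print(len(S),'slope',k,np.hypot(*k[:2]),np.degrees(np.arctan2(k[1],k[0])))
yaw=np.arctan2(a[1],a[0]);x=np.array([np.cos(yaw),np.sin(yaw)]);y=np.array([-x[1],x[0]]);o=P.mean(0)
# slab outline in rest frame
M=np.zeros((480,640),bool);M[100:180,285:345]=1;Q=W[M&(W[...,2]>27)&(W[...,2]<90)];L=np.c_[(Q[:,:2]-o)@x,(Q[:,:2]-o)@y,Q[:,2]]
print('rest frame 2..98%',np.percentile(L,[2,98],axis=0).round(1).tolist())
for lo in range(-45,20,6):
  q=L[(L[:,0]>lo)&(L[:,0]<lo+6)]; print(lo+3,len(q),np.median(q[:,2]).round(1) if len(q) else '')
# panel top
for v in range(278,304,3): print(v,W[v,270:372:20].round(0).tolist())
E
```

```text
[[281.6000061035156, 111.80000305175781], [345.1000061035156, 112.4000015258789], [342.5, 209.10000610351562], [283.6000061035156, 208.60000610351562]]
[[470.8, 5.4], [528.4, -7.2], [508.8, -96.1], [451.9, -83.6]] ctr [489.96573715 -45.36790824] [90.94316969 59.03658358 91.11437211 58.28090276]
rest x dir -102.21677046205292
1653 slope [ -0.21615929  -0.97797839 132.39060218] 1.0015820330509893 -102.4635139000193
rest frame 2..98% [[-45.5, -17.9, 35.0], [5.6, 18.4, 73.0]]
-42 355 40.5
-36 308 36.1
-30 307 40.9
-24 314 46.7
-18 363 52.8
-12 336 58.8
-6 361 64.7
0 383 70.6
6 214 71.6
12 0 
18 0 
278 [[420.0, -154.0, 1.0], [441.0, -158.0, 1.0], [461.0, -163.0, 0.0], [482.0, -167.0, 1.0], [503.0, -171.0, 2.0], [524.0, -176.0, 0.0]]
281 [[419.0, -157.0, 0.0], [440.0, -161.0, 1.0], [461.0, -166.0, 0.0], [481.0, -171.0, 1.0], [502.0, -175.0, 0.0], [523.0, -180.0, -0.0]]
284 [[451.0, -103.0, 161.0], [464.0, -105.0, 164.0], [475.0, -107.0, 166.0], [487.0, -108.0, 168.0], [498.0, -109.0, 171.0], [510.0, -111.0, 174.0]]
287 [[460.0, -90.0, 204.0], [469.0, -92.0, 203.0], [479.0, -94.0, 204.0], [488.0, -96.0, 203.0], [498.0, -98.0, 203.0], [507.0, -100.0, 204.0]]
290 [[460.0, -91.0, 205.0], [469.0, -93.0, 204.0], [478.0, -95.0, 204.0], [488.0, -97.0, 205.0], [497.0, -99.0, 204.0], [507.0, -101.0, 204.0]]
293 [[459.0, -93.0, 204.0], [469.0, -94.0, 205.0], [478.0, -96.0, 205.0], [488.0, -98.0, 205.0], [497.0, -101.0, 204.0], [506.0, -103.0, 204.0]]
296 [[459.0, -94.0, 204.0], [468.0, -96.0, 205.0], [478.0, -98.0, 205.0], [487.0, -100.0, 205.0], [497.0, -101.0, 207.0], [506.0, -104.0, 205.0]]
299 [[459.0, -95.0, 205.0], [468.0, -97.0, 206.0], [456.0, -186.0, 0.0], [477.0, -190.0, 2.0], [498.0, -192.0, 7.0], [518.0, -188.0, 26.0]]
302 [[414.0, -180.0, 2.0], [435.0, -185.0, 1.0], [456.0, -190.0, 1.0], [477.0, -194.0, 1.0], [498.0, -191.0, 18.0], [517.0, -188.0, 34.0]]
```

```bash
python3 - <<'E'
from h import *
R=plan([497.7,-10.2,199.6],4);plan([497.7,-10.2,146],3,p=[497.7,-10.2,199.6])
E
```

```text
[0.53, -0.01, 0.0]
[0.53, -0.01, 0.0]
[0.53, -0.01, 0.0]
[0.53, -0.01, 0.0]
[-0.0, -0.0, 0.45]
[-0.0, -0.0, 0.45]
[-0.0, -0.0, 0.45]
```

Emit:
send_rows --steps '[[[0.25, 0, 0, 0.06, 0.3], [0.55, 0, 0, 0, 0.3], [0.6, -0.02, 0, 0, 0.3], [0.5, -0.02, 0, 0, 0.3], [0.22, 0, 0, 0, 0.3]]]'

```text
time_s: 14.82
ee_pos: [497.6, -7.1, 200.6]
ee_rot: [179.3, -0.3, 78.0]
force: [0.3, -0.3, -1.2]
gripper_width: 60.0
gripper_force: 4.0
```

Emit:
send_rows --steps '[[[0, 0, 0.3, 0, 0.3], [0, 0, 0.5, 0, 0.3], [0, 0, 0.4, 0, 0.3], [0, 0, 0.15, 0, 0.3], [0, 0, 0, 0, 0.3]]]'

```text
time_s: 15.23
ee_pos: [497.5, -9.8, 145.8]
ee_rot: [179.4, -0.2, 77.9]
force: [0.6, 0.6, -0.7]
gripper_width: 59.6
gripper_force: 4.0
```

```bash
cat >> h.py <<'E'
O=np.array([490,-45.4]);X=np.array([np.cos(np.radians(-102.3)),np.sin(np.radians(-102.3))]);Y=np.array([-X[1],X[0]])
def loc(P): P=np.asarray(P);return np.c_[(P[:,:2]-O)@X,(P[:,:2]-O)@Y,P[:,2]]
E
python3 - <<'E'
from h import *
tilt();s=env.state();print(loc([s['ee_pos']]))
f=grab('scene','s4');u,v=proj(f,[497,-10,100]).astype(int);print(u,v)
cv2.imwrite('pics/c4.png',cv2.resize(f['pixels'][v-60:v+60,u-70:u+70,::-1],None,fx=5,fy=5,interpolation=cv2.INTER_CUBIC))
W=world(f);L=loc(W.reshape(-1,3));px=f['pixels'].reshape(-1,3)
for z in range(30,165,8):
  m=(abs(L[:,0]+30)<60)&(abs(L[:,1])<34)&(abs(L[:,2]-z)<4);m&=(f['depth'].ravel()>0)
  if m.any(): print(z,m.sum(),np.percentile(L[m],[10,50,90],axis=0)[:,:2].round(0).tolist())
E
```

```text
[497.5  -9.8 145.8] [-2.500e+00  1.440e+01  1.059e+02  1.000e-01  5.910e+01  9.600e+00] [179.4  -0.2  77.9] tilt dir 2.8 amt 0.59
[[-36.39932234  -0.21025354 145.84228122]]
300 249
30 47 [[-31.0, -12.0], [-1.0, -6.0], [3.0, 8.0]]
38 64 [[-42.0, -18.0], [-2.0, -8.0], [3.0, 8.0]]
46 41 [[-16.0, -16.0], [0.0, -3.0], [2.0, 9.0]]
54 50 [[-6.0, -12.0], [-1.0, -0.0], [2.0, 11.0]]
62 77 [[-29.0, -23.0], [-27.0, -1.0], [0.0, 22.0]]
70 124 [[-28.0, -21.0], [-25.0, -1.0], [7.0, 19.0]]
78 90 [[-31.0, -26.0], [-28.0, -1.0], [-26.0, 24.0]]
86 77 [[-31.0, -25.0], [-28.0, -2.0], [-26.0, 24.0]]
94 88 [[-31.0, -25.0], [-29.0, 0.0], [-27.0, 25.0]]
102 83 [[-31.0, -25.0], [-29.0, -1.0], [-27.0, 24.0]]
110 86 [[-32.0, -27.0], [-30.0, -3.0], [-27.0, 22.0]]
118 81 [[-32.0, -26.0], [-30.0, -1.0], [-28.0, 24.0]]
126 86 [[-33.0, -26.0], [-30.0, -1.0], [-28.0, 24.0]]
134 89 [[-33.0, -23.0], [-31.0, -0.0], [-29.0, 25.0]]
142 76 [[-34.0, -21.0], [-32.0, 5.0], [-30.0, 27.0]]
150 96 [[-39.0, -21.0], [-32.0, 9.0], [-21.0, 31.0]]
158 28 [[-45.0, -33.0], [-24.0, 30.0], [-18.0, 31.0]]
```

View pics/c4.png

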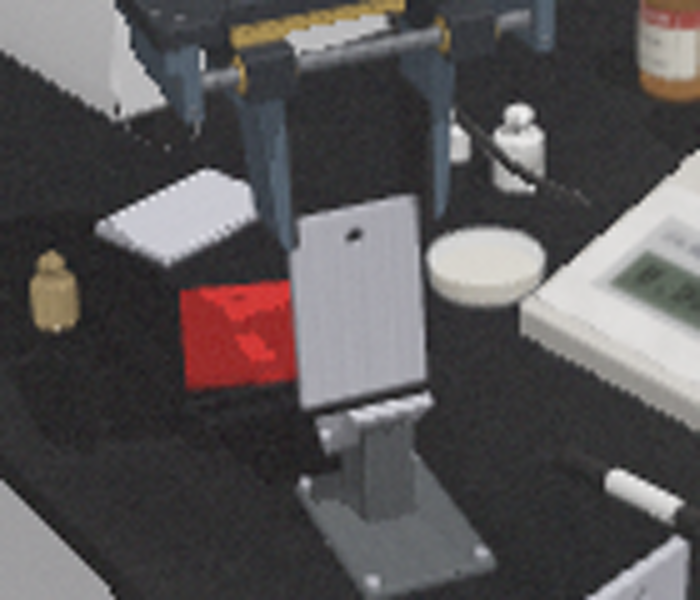

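Emit:
send_rows --steps '[[[0.06, 0, 0.15, 0, 0.3], [0.06, 0, 0.2, 0, 0.3], [0, 0, 0.15, 0, 0.3], [0, 0, 0.1, 0, 0.3], [0, 0, 0, 0, 0.3]]]'

```text
time_s: 15.7
ee_pos: [500.3, -5.5, 123.0]
ee_rot: [179.2, -0.2, 77.9]
force: [-0.1, -0.5, -0.2]
gripper_width: 59.7
gripper_force: 4.0
```

```bash
cat >> h.py <<'E'
def side(f,x0=-30):
  W=world(f);L=loc(W.reshape(-1,3))
  for z in range(32,150,8):
    m=(abs(L[:,0]-x0)<60)&(abs(L[:,1])<34)&(abs(L[:,2]-z)<4)&(f['depth'].ravel()>0)
    if m.any(): print(z,m.sum(),np.percentile(L[m],[10,50,90],axis=0)[:,:2].round(0).tolist())
E
python3 - <<'E'
from h import *
s=env.state();print(loc([s['ee_pos']]),s['force']);f=grab('scene','s5');side(f)
E
```

```text
[[-41.23007008   1.58702093 123.02962749]] [-0.08791851 -0.47627285 -0.23680246]
32 47 [[-28.0, -13.0], [-1.0, -5.0], [2.0, 8.0]]
40 56 [[-34.0, -24.0], [-1.0, -11.0], [2.0, 8.0]]
48 91 [[-34.0, -22.0], [-31.0, -6.0], [2.0, 17.0]]
56 125 [[-35.0, -20.0], [-32.0, 1.0], [1.0, 22.0]]
64 100 [[-36.0, -20.0], [-33.0, 1.0], [2.0, 24.0]]
72 119 [[-36.0, -21.0], [-32.0, -1.0], [7.0, 22.0]]
80 83 [[-37.0, -23.0], [-35.0, 2.0], [-33.0, 27.0]]
88 78 [[-37.0, -23.0], [-34.0, -1.0], [-32.0, 25.0]]
96 83 [[-37.0, -22.0], [-35.0, 2.0], [-33.0, 25.0]]
104 88 [[-38.0, -25.0], [-36.0, -1.0], [-33.0, 25.0]]
112 79 [[-38.0, -23.0], [-37.0, 2.0], [-34.0, 26.0]]
120 72 [[-38.0, -19.0], [-36.0, 6.0], [-34.0, 29.0]]
128 84 [[-43.0, -23.0], [-38.0, 7.0], [-26.0, 32.0]]
136 29 [[-53.0, -32.0], [-31.0, 31.0], [-23.0, 33.0]]
144 30 [[-49.0, -32.0], [-30.0, 31.0], [-23.0, 33.0]]
```

Emit:
send_rows --steps '[[[-0.2, -0.04, 0.02, 0, 0.3], [-0.25, 0, 0.02, 0, 0.3], [-0.25, 0, 0.05, 0, 0.3], [-0.22, 0, 0.09, 0, 0.3], [-0.18, 0, 0.12, 0, 0.3]]]'

```text
time_s: 16.17
ee_pos: [490.0, -49.6, 111.8]
ee_rot: [179.1, -0.2, 77.8]
force: [-0.1, -0.8, 1.6]
gripper_width: 59.8
gripper_force: 4.0
```

Emit:
send_rows --steps '[[[-0.17, 0, 0.13, 0, 0.3], [-0.15, 0, 0.12, 0, 0.3], [-0.13, 0, 0.13, 0, 0.3], [0, 0, 0, 0, 0.3]]]'

```text
time_s: 16.5
ee_pos: [486.3, -67.2, 95.7]
ee_rot: [179.2, -0.1, 77.8]
force: [-0.4, -4.0, 2.8]
gripper_width: 60.0
gripper_force: 4.0
```

```bash
python3 - <<'E'
from h import *
s=env.state();print(loc([s['ee_pos']]),s['force']);f=grab('scene','s6');side(f)
u,v=305,262
a=cv2.resize(f['pixels'][v-50:v+50,u-40:u+40,::-1],None,fx=5,fy=5,interpolation=cv2.INTER_CUBIC)
g=grab('wrist','w6');cv2.imwrite('pics/c6.png',np.hstack([a,cv2.resize(g['pixels'][100:420,180:436,::-1],(400,500))]))
E
```

```text
[[22.11757935  1.05128402 95.7378022 ]] [-0.42494788 -3.96516459  2.8334201 ]
32 48 [[-28.0, -13.0], [-1.0, -6.0], [2.0, 9.0]]
40 44 [[-31.0, -24.0], [1.0, -7.0], [2.0, 8.0]]
48 54 [[-24.0, -24.0], [-1.0, -6.0], [1.0, 9.0]]
56 54 [[-14.0, -25.0], [-2.0, -5.0], [2.0, 12.0]]
64 30 [[-7.0, -25.0], [1.0, -8.0], [6.0, 18.0]]
72 60 [[1.0, -24.0], [5.0, -1.0], [8.0, 17.0]]
80 26 [[7.0, -23.0], [10.0, 2.0], [13.0, 27.0]]
88 23 [[15.0, -16.0], [19.0, 6.0], [23.0, 26.0]]
96 60 [[23.0, -18.0], [26.0, 4.0], [28.0, 32.0]]
104 40 [[13.0, -15.0], [25.0, 20.0], [28.0, 32.0]]
112 13 [[9.0, 30.0], [19.0, 31.0], [25.0, 32.0]]
120 11 [[9.0, 31.0], [17.0, 31.0], [26.0, 33.0]]
128 12 [[11.0, 31.0], [17.0, 31.0], [24.0, 32.0]]
136 12 [[10.0, 31.0], [19.0, 31.0], [27.0, 32.0]]
144 11 [[10.0, 30.0], [18.0, 31.0], [26.0, 32.0]]
```

View pics/c6.png

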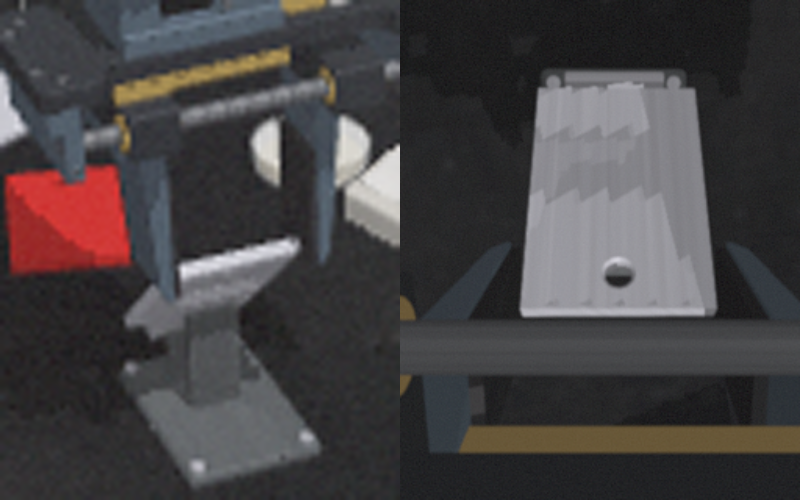

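Emit:
send_rows --steps '[[[0, 0, 0, 0, 0.85], [0, 0, 0, 0, 0.85], [0, 0, 0, 0, 0.85], [0, 0, 0, 0, 0.85], [0, 0, 0, 0, 0.85]]]'

```text
time_s: 17.02
ee_pos: [486.5, -65.2, 96.3]
ee_rot: [179.2, -0.2, 77.9]
force: [0.2, 0.4, -0.4]
gripper_width: 77.6
gripper_force: 0.0
```

Emit:
send_rows --steps '[[[0, 0, 0, 0, 0.85], [0, 0, 0, 0, 0.85], [0, 0, 0, 0, 0.85], [0, 0, 0, 0, 0.85], [0, 0, 0, 0, 0.85]]]'

```text
time_s: 17.43
ee_pos: [486.6, -65.8, 96.4]
ee_rot: [179.1, -0.2, 77.9]
force: [-0.0, -0.3, 0.1]
gripper_width: 77.4
gripper_force: 0.0
```

```bash
python3 - <<'E'
from h import *
s=env.state();print(loc([s['ee_pos']]),s['force'],s['gripper_width'],s['time_s']);g=grab('wrist','w7');W=world(g);L=loc(W.reshape(-1,3))
A=g['pixels'].astype(int);B=np.load('pics/w6.npz')['pixels'].astype(int);print('img diff in panel',abs(A-B)[150:300,260:390].mean())
N=np.array([-.7071,0,.7071]);U=np.array([.7071,0,.7071]);base=np.array([-36.7,0,34])
D=L-base;n=D@N;u=D@U;m=(abs(n-6)<3)&(u>-3)&(u<100)&(abs(L[:,1])<40)&(g['depth'].ravel()>0);m=m.reshape(480,640);m[:150]&=True
q=np.c_[u,L[:,1]][m.ravel()].astype(np.float32);print(m.sum(),cv2.minAreaRect(q),np.percentile(q,[1,50,99],axis=0),np.percentile(n[m.ravel()],[5,50,95]))
for a in range(0,95,15): k=m.ravel()&(abs(u-a)<8); print(a,k.sum(),np.median(n[k]) if k.any() else '')
E
```

```text
[[20.62662972  0.97306345 96.44267682]] [-0.02170401 -0.25002239  0.14925936] 77.40845082284925 17.4333
img diff in panel 7.258529914529914
16135 ((46.42099380493164, 1.3146743774414062), (78.3600845336914, 94.76160430908203), 89.3347396850586) [[  1.143635   -28.44333508]
 [ 53.38180542   1.01227987]
 [ 91.06688324  30.75692966]] [4.92309095 6.11294227 7.2161187 ]
0 1071 6.77631000895452
15 2199 6.558800548845355
30 2435 6.361490103110001
45 2738 6.178325810585655
60 3049 5.999115702507682
75 3249 5.776165356783182
90 2431 5.595991435856356
```

Emit:
send_rows --steps '[[[0.07, 0, 0.1, 0, 0.85], [0.07, 0, 0.15, 0, 0.85], [0, 0, 0.14, 0, 0.85], [0, 0, 0.07, 0, 0.85], [0, 0, 0, 0, 0.85]]]' --squeeze 4

```text
time_s: 17.9
ee_pos: [487.3, -60.1, 77.0]
ee_rot: [179.3, -0.2, 77.9]
force: [-0.7, 0.1, 0.0]
gripper_width: 77.4
gripper_force: 0.0
```

Emit:
send_rows --steps '[[[0, 0, 0, 0, 0.3], [0, 0, 0, 0, 0.3], [0, 0, 0, 0, 0.3], [0, 0, 0, 0, 0.3], [0, 0, 0, 0, 0.3]]]'

```text
time_s: 18.32
ee_pos: [488.2, -60.3, 78.2]
ee_rot: [179.1, -0.2, 77.9]
force: [0.5, 0.4, 0.1]
gripper_width: 60.0
gripper_force: 4.0
```

```bash
python3 - <<'E'
from h import *
s=env.state();print(loc([s['ee_pos']]),s['force'],s['gripper_width'],s['time_s'])
E
```

```text
[[14.97921079  1.38202788 78.23224827]] [0.45417356 0.36661838 0.0906597 ] 59.98166836635201 18.3167
```

Emit:
send_rows --steps '[[[0.12, 0, -0.1, 0, 0.3], [0.13, 0, -0.1, 0, 0.3], [0.14, 0, -0.08, 0, 0.3], [0.14, 0, -0.08, 0, 0.3], [0.15, 0, -0.06, 0, 0.3]]]'

```text
time_s: 18.73
ee_pos: [493.8, -33.1, 95.7]
ee_rot: [179.1, -0.2, 77.9]
force: [-0.9, -1.4, 2.5]
gripper_width: 59.8
gripper_force: 4.0
```

Emit:
send_rows --steps '[[[0.16, 0, -0.05, 0, 0.3], [0.16, 0, -0.04, 0, 0.3], [0.16, 0, -0.03, 0, 0.3], [0.12, 0, -0.01, 0, 0.3], [0, 0, 0, 0, 0.3]]]'

```text
time_s: 19.15
ee_pos: [499.0, -9.1, 100.5]
ee_rot: [179.1, -0.2, 77.9]
force: [0.5, -0.5, 3.6]
gripper_width: 60.0
gripper_force: 4.0
```

```bash
python3 - <<'E'
from h import *
s=env.state();print(loc([s['ee_pos']]),s['force'],s['gripper_width'],s['time_s']);f=grab('scene','s8');side(f)
E
```

```text
[[-37.35864308   1.02944283 100.51026825]] [ 0.46787125 -0.45647877  3.59423204] 59.98084280284171 19.15
32 44 [[-30.0, -15.0], [-1.0, -6.0], [2.0, 8.0]]
40 61 [[-36.0, -22.0], [-1.0, -10.0], [2.0, 6.0]]
48 92 [[-35.0, -23.0], [-29.0, -7.0], [1.0, 12.0]]
56 122 [[-35.0, -20.0], [-30.0, -0.0], [0.0, 19.0]]
64 94 [[-35.0, -23.0], [-31.0, -3.0], [4.0, 21.0]]
72 121 [[-35.0, -21.0], [-29.0, 2.0], [7.0, 21.0]]
80 78 [[-34.0, -24.0], [-32.0, 0.0], [-28.0, 24.0]]
88 77 [[-34.0, -24.0], [-31.0, -0.0], [-29.0, 24.0]]
96 77 [[-33.0, -19.0], [-31.0, 5.0], [-28.0, 26.0]]
104 82 [[-33.0, -21.0], [-30.0, 3.0], [-25.0, 28.0]]
112 87 [[-33.0, -23.0], [-30.0, 2.0], [-22.0, 27.0]]
120 90 [[-33.0, -23.0], [-30.0, 8.0], [-23.0, 31.0]]
128 91 [[-37.0, -23.0], [-31.0, 6.0], [-23.0, 32.0]]
136 26 [[-46.0, -32.0], [-27.0, 31.0], [-20.0, 33.0]]
144 26 [[-48.0, -32.0], [-29.0, 31.0], [-19.0, 32.0]]
```

Emit:
send_rows --steps '[[[0.05, 0, 0, 0, 0.3], [0, 0, 0, 0, 0.3], [0, 0, 0, 0, 0.3], [0, 0, 0, 0, 0.3], [0, 0, -0.2, 0, 0.3]]]' --squeeze 12

```text
time_s: 19.62
ee_pos: [497.4, -8.3, 107.0]
ee_rot: [179.3, -0.2, 77.8]
force: [0.0, 1.1, -1.5]
gripper_width: 60.0
gripper_force: 12.0
```

Emit:
send_rows --steps '[[[0, 0, -0.4, 0, 0.3], [0, 0, -0.6, 0, 0.3], [0, 0, -0.7, 0, 0.3], [0, 0, -0.5, 0, 0.3], [0, 0, -0.2, 0, 0.3]]]'

```text
time_s: 20.03
ee_pos: [498.4, -8.3, 207.0]
ee_rot: [178.9, -0.3, 77.8]
force: [-0.2, -0.3, -1.1]
gripper_width: 59.7
gripper_force: 12.0
```

```bash
python3 - <<'E'
from h import *
tilt();plan([513.5,-300.8,200],10,-.345)
E
```

```text
[498.4  -8.3 207. ] [-2.300e+00  1.110e+01  1.007e+02  1.000e-01  6.700e+01  9.800e+00] [178.9  -0.3  77.8] tilt dir 2.0 amt 1.14
[-0.71, 0.19, 0.02]
[-0.71, 0.16, 0.02]
[-0.72, 0.13, 0.02]
[-0.73, 0.1, 0.02]
[-0.73, 0.07, 0.02]
[-0.73, 0.04, 0.02]
[-0.73, 0.01, 0.02]
[-0.73, -0.02, 0.02]
[-0.73, -0.05, 0.02]
[-0.73, -0.08, 0.02]
```

Emit:
send_rows --steps '[[[-0.35, 0.09, 0, -0.31, 0.3], [-0.7, 0.16, 0, -0.31, 0.3], [-0.75, 0.14, 0, -0.31, 0.3], [-0.75, 0.11, 0, -0.32, 0.3], [-0.75, 0.08, 0, -0.32, 0.3]]]'

```text
time_s: 20.45
ee_pos: [502.6, -143.3, 203.1]
ee_rot: [179.2, -0.1, 88.8]
force: [-0.8, 0.1, -1.1]
gripper_width: 59.8
gripper_force: 12.0
```

Emit:
send_rows --steps '[[[-0.75, 0.05, 0, -0.32, 0.3], [-0.75, 0.02, 0, -0.32, 0.3], [-0.75, -0.01, 0, -0.31, 0.3], [-0.75, -0.04, 0, -0.31, 0.3], [-0.6, -0.05, 0, -0.31, 0.3]]]'

```text
time_s: 20.87
ee_pos: [508.6, -288.3, 202.8]
ee_rot: [179.2, 0.0, 99.5]
force: [0.7, 0.9, -0.7]
gripper_width: 59.8
gripper_force: 12.0
```

Emit:
send_rows --steps '[[[-0.35, -0.03, 0, -0.31, 0.3], [0, 0, 0, 0, 0.3], [0, 0, 0, 0, 0.3]]]'

```text
time_s: 21.12
ee_pos: [509.8, -300.4, 202.9]
ee_rot: [179.2, 0.0, 101.5]
force: [-0.0, 0.1, -0.8]
gripper_width: 59.9
gripper_force: 12.0
```

```bash
python3 - <<'E'
from h import *
tilt();grab('wrist','w9');grab('scene','s9')
E
```

```text
[ 509.8 -300.4  202.9] [-31.9  19.9  88.9   0.6  70.6 -43.6] [179.2   0.  101.5] tilt dir 11.2 amt 0.77
```

View pics/w9.png

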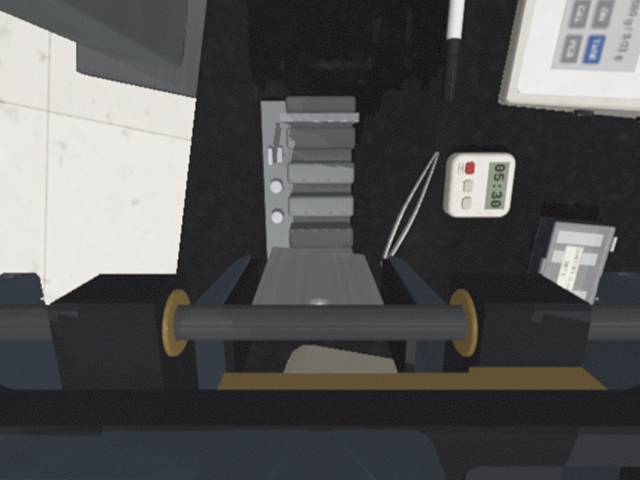

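```bash
python3 - <<'E'
from h import *
f=dict(np.load('pics/w9.npz'));W=world(f);R=Ro.from_euler('xyz',[179.2,0,101.5],degrees=True).as_matrix();p=np.array([509.8,-300.4,202.9])
print('panel face in tool frame (x,y,z):')
for v in range(246,306,6): print(v,((W[v,[285,315,345]]-p)@R).round(1).tolist())
px=f['pixels'].astype(int);g=px.min(2)
# studs by bright blob
for (u,v) in ((276,186),(277,216)):
    s=g[v-10:v+11,u-10:u+11];m=(s>150).astype(np.uint8);M=cv2.moments(m,True);c=(u-10+M['m10']/M['m00'],v-10+M['m01']/M['m00']);print('stud',np.round(c,1),M['m00'],ray(f,*c,13).round(1))
print('tab',W[150:162:3,270:284:4].round(0).tolist())
# depth: block tops & short panel tops
m=np.zeros((480,640),bool);m[90:245,255:362]=1
for lo,hi in((66,84),(34,46)):
  q=W[m&(W[...,2]>lo)&(W[...,2]<hi)];print(lo,len(q),cv2.minAreaRect(q[:,:2].astype(np.float32)),np.median(q[:,2]))
col=W[95:250:2,320];print([(95+2*i,*c.round(0).astype(int)) for i,c in enumerate(col)])
E
```

```text
panel face in tool frame (x,y,z):
246 [[-32.3, -35.2, 194.2], [-23.4, -4.1, 162.4], [-23.9, 24.0, 163.9]]
252 [[3.9, -21.4, 50.8], [2.0, -2.7, 57.1], [-28.4, 23.7, 159.2]]
258 [[3.7, -20.3, 38.9], [1.7, -2.6, 45.2], [-0.3, 16.2, 51.5]]
264 [[2.9, -19.5, 30.2], [1.6, -2.4, 33.9], [-0.2, 15.4, 39.3]]
270 [[2.6, -18.7, 20.7], [1.6, -2.3, 23.3], [-0.3, 14.7, 28.6]]
276 [[2.2, -17.9, 12.2], [0.7, -2.2, 16.3], [69.8, 0.4, -171.5]]
282 [[2.1, -17.2, 3.9], [0.6, -2.1, 7.6], [-1.0, 13.6, 11.6]]
288 [[2.1, -16.4, -4.1], [0.5, -2.0, -0.3], [-1.3, 13.1, 4.0]]
294 [[1.4, -15.9, -9.8], [0.3, -1.9, -7.2], [-1.2, 12.5, -3.9]]
300 [[1.3, -15.3, -16.5], [-0.6, -1.9, -12.3], [-1.0, 12.1, -11.2]]
stud [275.5 186.9] 124.0 [ 465.  -280.4]
stud [276.4 217.4] 117.0 [ 471.  -309.8]
tab [[[458.0, -245.0, 52.0], [460.0, -245.0, 36.0], [462.0, -246.0, 13.0], [465.0, -245.0, 11.0]], [[459.0, -248.0, 52.0], [461.0, -248.0, 37.0], [462.0, -248.0, 11.0], [466.0, -248.0, 11.0]], [[459.0, -250.0, 54.0], [461.0, -250.0, 38.0], [462.0, -251.0, 12.0], [466.0, -250.0, 12.0]], [[460.0, -253.0, 52.0], [462.0, -253.0, 39.0]
[... 3643 characters left out ...]
64(-306), np.int64(19)), (225, np.int64(514), np.int64(-306), np.int64(28)), (227, np.int64(514), np.int64(-306), np.int64(36)), (229, np.int64(514), np.int64(-307), np.int64(40)), (231, np.int64(514), np.int64(-309), np.int64(39)), (233, np.int64(515), np.int64(-311), np.int64(41)), (235, np.int64(515), np.int64(-312), np.int64(41)), (237, np.int64(515), np.int64(-314), np.int64(41)), (239, np.int64(516), np.int64(-316), np.int64(40)), (241, np.int64(516), np.int64(-318), np.int64(40)), (243, np.int64(517), np.int64(-320), np.int64(41)), (245, np.int64(517), np.int64(-322), np.int64(41)), (247, np.int64(518), np.int64(-324), np.int64(38)), (249, np.int64(518), np.int64(-327), np.int64(36))]
```

```bash
cat >> h.py <<'E'
def face(f):
    "plane of the held panel's near face, world: x-dir width angle (deg), lean (deg), face point at tool height"
    W=world(f);R,s=tz();p=s['ee_pos'];T=((W-p)@R)
    m=(abs(T[...,0])<12)&(abs(T[...,1])<26)&(T[...,2]>-18)&(T[...,2]<58)&(f['depth']>0);m[:240]=0;m[306:]=0;m[:,:255]=0;m[:,385:]=0
    t=T[m];A=np.c_[t[:,1:],np.ones(len(t))]
    for _ in range(3):
        k=np.linalg.lstsq(A,t[:,0],rcond=None)[0];r=t[:,0]-A@k;g=abs(r)<max(2*np.median(abs(r)),.5);t,A=t[g],A[g]
    print(len(t),'x=%.4f*y+%.4f*z+%.2f'%tuple(k),'res',abs(r).mean(),'zmax',t[:,2].max(),'twist %.1f lean %.1f deg'%tuple(np.degrees(np.arctan(k[:2]))))
    w=R@[k[0],1,0];print('width dir world',np.degrees(np.arctan2(w[1],w[0])));d=R@[k[1],0,1];print('down dir',d)
    return k
E
python3 - <<'E'
from h import *
f=dict(np.load('pics/w9.npz'));face(f)
g=dict(np.load('pics/s9.npz'));W=world(g);R,s=tz();T=(W-s['ee_pos'])@R
m=(abs(T[...,0])<14)&(abs(T[...,1])<27)&(T[...,2]>5)&(T[...,2]<60)&(g['depth']>0);t=T[m];A=np.c_[t[:,1:],np.ones(len(t))]
k=np.linalg.lstsq(A,t[:,0],rcond=None)[0];print('scene',len(t),k)
E
```

```text
4643 x=-0.1039*y+0.0313*z+-0.94 res 0.18035218749991483 zmax 57.89536510287742 twist -5.9 lean 1.8 deg
width dir world 5.646459863860067
down dir [ 0.00768558  0.03270309 -0.99992616]
scene 480 [-0.09941385  0.02931904 -7.11459773]
```

```bash
python3 - <<'E'
from h import *
R=plan([499.7,-239.9,203],1);print(R.T@(np.array([499.7,-239.9,203])-tz()[1]['ee_pos'])/40)
E
```

```text
[1.51, 0.04, 0.01]
[1.50761093 0.04384432 0.01334625]
```

Emit:
send_rows --steps '[[[0.3, 0.01, 0, 0, 0.3], [0.5, 0.01, 0, 0, 0.3], [0.45, 0.01, 0, 0, 0.3], [0.26, 0.01, 0, 0, 0.3], [0, 0, 0, -0.43, 0.3]]]'

```text
time_s: 21.63
ee_pos: [499.2, -237.4, 204.5]
ee_rot: [179.1, 0.1, 104.8]
force: [-0.2, 0.1, -0.9]
gripper_width: 59.8
gripper_force: 12.0
```

Emit:
send_rows --steps '[[[0, 0, 0.5, -0.43, 0.3], [0, 0, 0.8, 0, 0.3], [0, 0, 0.6, 0, 0.3], [0, 0, 0.2, 0, 0.3], [0, 0, 0, 0, 0.3]]]'

```text
time_s: 22.05
ee_pos: [499.9, -239.3, 118.3]
ee_rot: [179.3, 0.0, 107.6]
force: [-0.8, -0.1, -1.4]
gripper_width: 60.0
gripper_force: 12.0
```

```bash
python3 - <<'E'
from h import *
tilt();f=grab('wrist','w10');k=face(f);g=grab('scene','s10');R,s=tz();p=s['ee_pos']
W=world(g);T=(W-p)@R
m=(abs(T[...,0]+4)<9)&(abs(T[...,1])<33)&(T[...,2]>5)&(T[...,2]<75)&(g['depth']>0);t=T[m];print('foot z tool',np.percentile(t[:,2],[50,99]),'y',np.percentile(t[:,1],[2,98]),'farface x at z35',np.median(t[abs(t[:,2]-35)<10][:,0]))
m=m&(T[...,2]>5)
S=np.array([500.4,-242.3]);xr=np.array([.9798,.2]);yr=np.array([-.2,.9798])
for z in (25,62):
  c=p+R@[k[2]+k[1]*z-3,0,z];print('panel mid at tool z',z,'world',c.round(1),'rack err x,y',((c[:2]-S)@xr).round(1),((c[:2]-S)@yr).round(1))
E
```

```text
[ 499.9 -239.3  118.3] [-27.   20.7 100.9   0.5  57.9 -44.9] [179.3   0.  107.6] tilt dir 13.5 amt 0.66
4660 x=-0.1007*y+0.0369*z+1.15 res 0.1781516868558933 zmax 57.99547723338067 twist -5.7 lean 2.1 deg
width dir world 11.803461789140426
down dir [ 0.00336959  0.03614293 -1.0000237 ]
foot z tool [36.04329169 63.87833965] y [-31.88658947  27.26455345] farface x at z35 -4.157606739703987
panel mid at tool z 25 world [ 502.7 -241.7   96.3] rack err x,y 2.4 0.1
panel mid at tool z 62 world [ 502.9 -240.4   59.3] rack err x,y 2.9 1.4
```

```bash
python3 - <<'E'
from h import *
tilt();f=grab('wrist','w11');tilt();k=face(f);R,s=tz();p=s['ee_pos']
S=np.array([500.4,-242.3]);xr=np.array([.9798,.2]);yr=np.array([-.2,.9798])
for z in (0,30,62):
  c=p+R@[k[2]+k[1]*z-3,0,z];print(z,c.round(1),((c[:2]-S)@xr).round(1),((c[:2]-S)@yr).round(1))
# slot walls seen now: edges of z~40 tops near the slot, rack y
W=world(f);o=S-30*yr;L=np.c_[(W.reshape(-1,3)[:,:2]-o)@xr,(W.reshape(-1,3)[:,:2]-o)@yr,W.reshape(-1,3)[:,2]]
q=(abs(L[:,2]-40)<3)&(abs(L[:,0])<28)&(L[:,1]>30)&(L[:,1]<80);h=np.histogram(L[q][:,1],bins=np.arange(30,81,1))
print([(int(b),int(n)) for n,b in zip(*h)]);q=(L[:,2]>70)&(L[:,2]<80)&(abs(L[:,1]-60)<10)&(abs(L[:,0])<40);print('short y,x',np.percentile(L[q][:,1],[3,97]),np.percentile(L[q][:,0],[2,98]))
E
```

```text
[ 502.  -240.8  121.3] [-27.1  20.6 100.6   0.5  57.9 -44.9] [179.1   0.3 107.5] tilt dir -1.3 amt 0.97
[ 502.4 -241.1  121.8] [-27.1  20.5 100.6   0.5  57.9 -44.9] [179.    0.4 107.5] tilt dir -3.1 amt 1.05
4716 x=-0.1005*y+0.0358*z+0.54 res 0.1765159176444694 zmax 57.98360080062525 twist -5.7 lean 2.1 deg
width dir world 11.790850371141197
down dir [ 0.00744747  0.03315169 -1.00006385]
0 [ 503.1 -243.5  121.8] 2.4 -1.7
30 [ 503.4 -242.5   91.8] 2.9 -0.8
62 [ 503.6 -241.4   59.8] 3.3 0.2
[(30, 0), (31, 0), (32, 0), (33, 0), (34, 0), (35, 9), (36, 57), (37, 99), (38, 103), (39, 105), (40, 113), (41, 110), (42, 112), (43, 109), (44, 112), (45, 114), (46, 115), (47, 119), (48, 109), (49, 105), (50, 3), (51, 0), (52, 0), (53, 0), (54, 0), (55, 0), (56, 0), (57, 0), (58, 0), (59, 0), (60, 0), (61, 0), (62, 0), (63, 113), (64, 0), (65, 16), (66, 92), (67, 113), (68, 112), (69, 122), (70, 122), (71, 121), (72, 126), (73, 125), (74, 120), (75, 124), (76, 129), (77, 125), (78, 133), (79, 117)]
short y,x [57.46063484 63.36512455] [-29.5477304   28.00639914]
```

```bash
python3 - <<'E'
from h import *
S=np.array([500.4,-242.3]);xr=np.array([.9798,.2]);yr=np.array([-.2,.9798])
for n,r in (('w11',(252,300)),('s10',(0,480))):
  f=dict(np.load(f'pics/{n}.npz'));W=world(f).reshape(-1,3);v=np.repeat(np.arange(480),640)
  L=np.c_[(W[:,:2]-S)@xr,(W[:,:2]-S)@yr,W[:,2]];q=(abs(L[:,1])<8)&(abs(L[:,0])<38)&(L[:,2]>62)&(L[:,2]<98)&(v>=r[0])&(v<r[1])
  for z in (66,74,82,90):
    k=q&(abs(L[:,2]-z)<4)
    if k.sum()>5: print(n,z,k.sum(),np.percentile(L[k][:,0],[1,99]).round(1))
  q=(L[:,2]>70)&(L[:,2]<80)&(abs(abs(L[:,1]-(-30))-60)<6)&(abs(L[:,0])<40);print('shorts x',np.percentile(L[q][:,0],[2,98]))
E
```

```text
w11 66 242 [-14.9  31.8]
w11 74 406 [-26.9  31.5]
w11 82 448 [-27.4  31.3]
w11 90 517 [-26.9  31.6]
shorts x [-29.5477304   28.00639914]
s10 66 72 [-29.2  30.4]
s10 74 65 [-29.5  29.5]
s10 82 75 [-29.   32.3]
s10 90 65 [-29.4  30.9]
shorts x [-30.41277838  27.61909816]
```

Emit:
send_rows --steps '[[[0, -0.06, 0, 0, 0.3], [0, 0, 0.25, 0, 0.3], [0, 0, 0.4, 0, 0.3], [0, 0, 0.3, 0, 0.3], [0, 0, 0.15, 0, 0.3]]]'

```text
time_s: 22.62
ee_pos: [498.9, -241.4, 74.9]
ee_rot: [179.2, 0.2, 107.5]
force: [-0.8, -0.2, -1.4]
gripper_width: 59.7
gripper_force: 12.0
```

Emit:
send_rows --steps '[[[0, 0, 0, 0, 0.3], [0, 0, 0.05, 0, 0.3], [0, 0, 0.05, 0, 0.3], [0, 0, 0, 0, 0.3]]]'

```text
time_s: 22.95
ee_pos: [500.0, -241.8, 72.5]
ee_rot: [179.1, 0.3, 107.5]
force: [-0.6, -0.2, -0.8]
gripper_width: 60.1
gripper_force: 12.0
```

Emit:
send_rows --steps '[[[0, 0, 0.05, 0, 0.3], [0, 0, 0, 0, 0.3], [0, 0, 0, 0, 0.3]]]'

```text
time_s: 23.2
ee_pos: [500.2, -241.8, 70.7]
ee_rot: [179.1, 0.3, 107.5]
force: [0.1, 0.8, 1.4]
gripper_width: 59.9
gripper_force: 12.0
```

```bash
python3 - <<'E'
from h import *
f=grab('wrist','w12');tilt();print(env.state()['force']);k=face(f)
g=grab('scene','s12');S=np.array([500.4,-242.3])-np.array([.9798,.2]);xr=np.array([.9798,.2]);yr=np.array([-.2,.9798])
for n,f in(('w',f),('s',g)):
  W=world(f).reshape(-1,3);L=np.c_[(W[:,:2]-S)@xr,(W[:,:2]-S)@yr,W[:,2]];q=(abs(L[:,1])<9)&(abs(L[:,0])<29)&(L[:,2]>50)&(L[:,2]<112)
  print(n,q.sum(),'top z',np.percentile(L[q][:,2],[90,98,99.5]).round(1))
u,v=proj(g,[500,-242,70]).astype(int);cv2.imwrite('pics/c12.png',np.hstack([cv2.resize(g['pixels'][v-50:v+50,u-40:u+40,::-1],None,fx=5,fy=5,interpolation=cv2.INTER_CUBIC)]))
E
```

```text
[ 500.2 -241.8   70.7] [-27.2  23.6 104.3   0.5  51.2 -45.1] [179.1   0.3 107.5] tilt dir -0.8 amt 0.96
[-0.24886164  0.39254087  1.3629375 ]
3335 x=-0.0996*y+0.0381*z+0.12 res 0.1731690530351185 zmax 43.075053437999834 twist -5.7 lean 2.2 deg
width dir world 11.82085504906814
down dir [ 0.0052939   0.03607757 -1.00006061]
w 3603 top z [84.5 89.7 91.7]
s 290 top z [97.5 98.8 99.7]
```

Emit:
send_rows --steps '[[[0, 0, 0, 0, 0.85], [0, 0, 0, 0, 0.85], [0, 0, 0, 0, 0.85], [0, 0, 0, 0, 0.85], [0, 0, 0, 0, 0.85]]]'

```text
time_s: 23.72
ee_pos: [499.6, -241.5, 70.0]
ee_rot: [179.2, 0.2, 107.5]
force: [-0.3, 0.1, 0.1]
gripper_width: 77.3
gripper_force: 0.0
```

Emit:
send_rows --steps '[[[0, 0, -0.1, 0, 0.85], [0, 0, -0.3, 0, 0.85], [0, 0, -0.6, 0, 0.85], [0, 0, -0.9, 0, 0.85], [0, 0, -0.9, 0, 0.85]]]'

```text
time_s: 24.13
ee_pos: [497.2, -241.3, 182.8]
ee_rot: [179.3, 0.1, 107.5]
force: [1.0, -0.3, 0.1]
gripper_width: 77.5
gripper_force: 0.0
```

Emit:
send_rows --steps '[[[-0.3, 0, -0.6, 0, 0.85], [-0.6, 0, 0, 0, 0.85], [-0.6, 0, 0, 0, 0.85], [0, 0, 0, 0, 0.85], [0, 0, 0, 0, 0.85]]]'

```text
time_s: 24.55
ee_pos: [515.6, -299.5, 206.3]
ee_rot: [179.2, 0.2, 107.4]
force: [0.4, 1.0, -0.2]
gripper_width: 77.5
gripper_force: 0.0
```

```bash
python3 - <<'E'
from h import *
tilt();f=grab('wrist','w13');g=grab('scene','s13');S=np.array([500.4,-242.3])-np.array([.9798,.2]);xr=np.array([.9798,.2]);yr=np.array([-.2,.9798])
for n,h in(('w',f),('s',g)):
  W=world(h).reshape(-1,3);L=np.c_[(W[:,:2]-S)@xr,(W[:,:2]-S)@yr,W[:,2]];q=(abs(L[:,1])<10)&(abs(L[:,0])<40)&(L[:,2]>55)&(L[:,2]<112)
  print(n,q.sum(),'z',np.percentile(L[q][:,2],[90,98]).round(1));t=q&(L[:,2]>93);print(' top x,y',np.percentile(L[t][:,:2],[2,50,98],axis=0).round(1).tolist())
u,v=proj(g,[500,-242,60]).astype(int)
a=cv2.resize(g['pixels'][v-50:v+50,u-40:u+40,::-1],None,fx=5,fy=5,interpolation=cv2.INTER_CUBIC)
u,v=proj(f,[500,-242,60]).astype(int);print(u,v);v=max(v,125);b=cv2.resize(f['pixels'][v-125:v+125,u-100:u+100,::-1],(400,500))
cv2.imwrite('pics/c13.png',np.hstack([a,b]))
E
```

```text
[ 515.6 -299.5  206.3] [-31.5  20.1  88.1   0.5  71.1 -49.1] [179.2   0.2 107.4] tilt dir 3.2 amt 0.87
w 724 z [ 99.7 100.3]
 top x,y [[-27.5, -1.9], [1.2, 1.0], [30.1, 3.8]]
s 453 z [97.4 98.6]
 top x,y [[-29.1, -3.6], [-1.2, -1.1], [28.7, 3.4]]
319 154
```

View pics/c13.png

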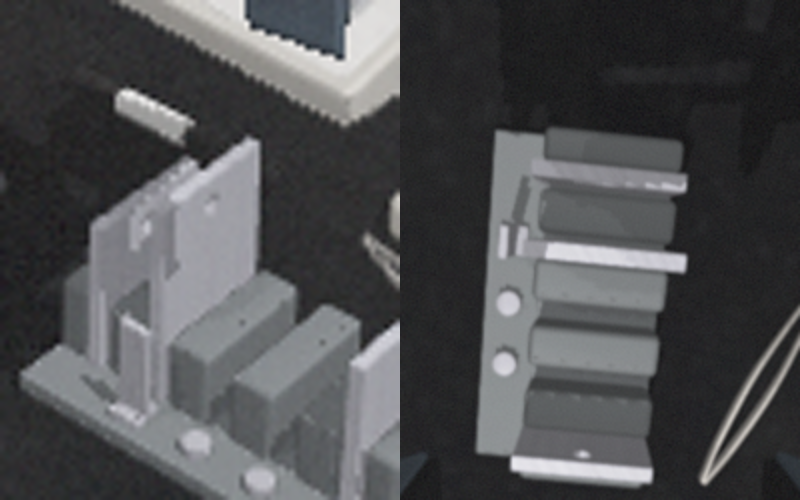

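The left crop shows the panel upright with its hole end up, in the slot behind the tab at about (130,365). The right crop shows it centred, with its top edge at about (615,258).

```bash
python3 -c "
from workcell import env
print(env.job_done())"
```

```text
the job is handed in; nothing more can be done
None
```

The test panel was leaned on the rest and let go there, then stood hole end up in the tab-marked slot (top about 98 mm above the bench, centred to about 1 mm) and let go; the job is handed in at about 24.7 s of 48 s, and the worst contact was a brief 93 N wrist reading (limit 120 N) when the fingertips touched the bench at the first grasp.

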